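# Two turns of the lathe's hand-feed crank

## Task

Feed the cutter carriage in: turn the long-armed hand crank exactly two full turns clockwise (seen from above), so that its arm ends pointing the way it pointed at the start, then let go of it. There is no counter, so keep count yourself. Leave the short-armed crank alone.

Things in the scene. Friction and masses are not known exactly. Their poses are not given: they have to be found in the camera images.
- feed_grip (a point): centre (half-way up, 111 mm above the cart top) of the long-armed crank's black knob: an upright cylinder 24 mm across, 50 mm tall, at the outer end of a level aluminium arm, 60 mm from the shaft. It spins freely on its pin, so a gripper can hold it and circle without turning. The arm's upper face is 27 mm below this point. Its reported orientation means nothing.
- feed_axis (a point): point on the long-armed crank's upright shaft axis at the height of the knob's centre (in the air above the hub): centre of the 60 mm circle that the knob follows. The shaft rises from the larger of two dark steel gearboxes bolted to the cart, 126 x 106 mm and 60 mm tall.
- feed_crank (a joint): angle of the long-armed crank in rad, growing clockwise seen from above, not wrapping after a turn. It starts anywhere within 1 rad of 0. It turns both ways without end stops against light friction (about 2 N at the knob) and stays where it is left.
- short_grip (a point): centre (84 mm above the cart top) of the short-armed crank's black knob, 20 mm across, 36 mm tall, 32 mm from its shaft, on a smaller gearbox 96 x 86 mm and 40 mm tall: leave alone. The two shafts are at least 220 mm apart and may have changed places. Loose things up to 60 mm tall (platter clamp, eyepiece, insulator cap) stand around.
Things that resemble listed ones, but are neither listed nor needed, are in the scene too. Leave any orange, red or turquoise look-alike of the part that bears feed_grip alone.

How it is judged:
At the end, for the whole second after the job is handed in: The long-armed crank has made exactly two turns clockwise: its joint reads 10.9 to 14.2 rad and its knob is back within 20 mm (19 degrees of crank) of its start; it is at rest and released. The short-armed crank's knob never moved 12 mm (value of joint feed_crank between 10.9 and 14.2 rad and distance of feed_grip from where it was at the start of the episode below 0.02 m and velocity of joint feed_crank between -0.1 and 0.1 rad/s); the robot touches nothing.
It fails at once if the short-armed crank is turned (its knob moves more than 12 mm) (distance of short_grip from where it was at the start of the episode above 0.012 m).
It also fails if it takes over 64 s, if anything falls off the work surface, if the arm or the gripper's body presses on something with over 40 N, if the wrist force passes 120 N, or if a joint passes its speed limit or range.

## Robot

A 6-joint arm with a two-finger parallel gripper is mounted at the origin on the work surface. World frame = base frame: x ahead of the robot, y to its left, z up, the work surface at z = 0. Lengths are in m, angles in rad, forces in N, time in s.
With the tool pointing down it reaches from about 0.425 to 0.95 m from the base axis. Payload 3.5 kg.
Tool frame: the origin (TCP) lies midway between the tips of the shut fingers; the grasp point (between the pads) lies 19 mm behind it; z points along the fingers, y is the direction in which the jaws open and shut (so a half turn about z gives the same grasp; the last joint's range is limited). The gripper opens to 85 mm and grips with 20 to 120 N. Pads are 22 mm wide; open, the fingers measure 114 mm over their backs; the gripper's body (76 mm by 85 mm) begins 54 mm behind the grasp point. The pads swing forward as they close: fully open they stand 13 mm farther back than shut.
Start: joints at [1.049, 0.286, 1.577, -0, 1.279, -0.15], TCP at [0.245, 0.629, 0.231] pointing down, gripper open.
Joint ranges: [-2.77, 2.77], [-0.9, 2.22], [0.21, 2.48], [-1.53, 4.67], [0.24, 2.81], [-2.84, 2.84]. Speed limits (rad/s): [2.79, 2.79, 3.14, 3.14, 3.14, 3.14].

## Interface

Orientations are given as a rotation vector (axis times angle).
In Python, from station import get_obs, read_camera, camera_params, job_done gives the robot as it stands.
- The arm moves only by the tool servo_tool, never from a script. Its argument "commands" is a list that holds one entry, the list of rows, each a list of 5 numbers: the shift along the tool's x, y, z in cm, then the turn about the tool's z in degrees, then the finger opening in cm, from 0 to 8.54. In form: [[[x, y, z, turn, jaw], ...]]. A call has 1 to 10 rows; each row is the pose to reach, as a shift and turn from the pose measured when the call began, along the tool's axes at that moment; what a row does not reach only later rows make up. A row lasts 1/12 s, in which the tool goes at most 41.7 mm and 7.16 degrees, less where a joint would pass 70% of its speed; a pose out of reach is approached as far as the arm can. A call with a gripper value outside its range is refused whole. The fingers move at their own pace and stop on an object; "force" is the grip in N (left out, the last holds). Time passes only in rows, so rows that repeat a pose let the fingers close. It gives the time, the measured TCP pose, the force and the opening at its end, in the units of the state.
- get_obs(): the state, without advancing time (a new reading comes with each control period).
- read_camera(name): name is "scene" or "top"; returns the picture (480x640x3 uint8, blue, green, red); there is no depth.
- camera_params(name): a dict with "intrinsics" (3x3 intrinsics, pixels), "dist_coeffs" ([k1, k2, p1, p2, k3] as OpenCV has them; the pictures are not rectified), "extrinsics" (4x4, takes a point from camera to world coordinates). Camera axes: x right, y down, z forward; pixel columns grow to the right and rows downward; lengths in m; the calibration is good to about 2 mm. A picture is of the moment at which its call begins. camera_params takes no time and is no camera call.
- job_done(): hands the job in, once; it reports no verdict.
The state is a dict: "time": time; "joint_pos": joint angles; "joint_velocities": joint speeds; "effort": joint torques, N m; "tool_pos": TCP position; "tool_rot": TCP orientation; "wrist_force": force on the tool from outside, world axes, zero at the start; "ft_torque": the same for the moment, N m; "grip_width": finger opening in m.
Only numpy, scipy, OpenCV 4.12 (cv2) and the standard library are available. Lean on these libraries where they do the work, as an engineer would, in place of code of your own. Each camera call takes 0.05 s, during which the arm holds its last target. There are 200 camera calls.

## Working session

There is one attempt and no reset: what is moved stays moved. The work goes in short steps, Python scripts to look and compute and a tool call to move; the robot and the scene stay as the last step left them, time stands still between calls to the robot, and variables do not carry over. Pictures are saved under pics/ and viewed, about 8 in all and at most 12, crops included, and the job is handed in when it is done.

Besides the shell and the picture viewer there is one more tool, called by a JSON object that holds its "fn" and its "kwargs". servo_tool: Moves the arm, as the interface text tells. Its arguments: {"type":"object","properties":{"commands":{"type":"array"},"force":{"type":"number"}},"required":["commands"]}

```bash
mkdir -p pics; ls; python3 - <<'E'
from station import *
import cv2,numpy as np
print(get_obs())
for n in("scene","top"):
    im=read_camera(n); cv2.imwrite(f"pics/{n}0.png",im); p=camera_params(n); print(n,{k:np.round(v,4).tolist() for k,v in p.items()})
E
```

```text
pics
{'time': 0.0, 'joint_pos': array([ 1.04898828e+00,  2.87180615e-01,  1.57820810e+00,  1.19544200e-05,
        1.27860893e+00, -1.49967212e-01]), 'joint_velocities': array([-0.00210287,  0.00080612, -0.00101259,  0.00104476,  0.00073538,
        0.00056909]), 'effort': array([-9.31163522e-04, -4.05988312e+01, -2.92622834e+01, -2.00888339e-04,
        5.85474452e-03,  2.32762051e-05]), 'tool_pos': array([0.24485872, 0.62830101, 0.22992039]), 'tool_rot': array([-0.5805835 , -3.08665946,  0.00355979]), 'wrist_force': array([ 0.27118455, -0.40215867, -0.23825323]), 'ft_torque': array([0.04052381, 0.01797584, 0.00814677]), 'grip_width': 0.0853393927973295}
scene {'intrinsics': [[447.8803, 0.0, 324.2004], [0.0, 447.8803, 239.0812], [0.0, 0.0, 1.0]], 'dist_coeffs': [0.0245, 0.0, 0.0, 0.0, 0.0], 'extrinsics': [[-0.7719, 0.4524, -0.4466, 0.8667], [0.6357, 0.5566, -0.5349, 0.3405], [0.0066, -0.6968, -0.7172, 0.6219], [0.0, 0.0, 0.0, 1.0]]}
top {'intrinsics': [[453.136, 0.0, 322.5701], [0.0, 453.136, 243.3576], [0.0, 0.0, 1.0]], 'dist_coeffs': [0.0198, 0.0, 0.0, 0.0, 0.0], 'extrinsics': [[0.0167, -0.9964, 0.0834, 0.5045], [-0.9994, -0.0141, 0.0319, -0.0654], [-0.0306, -0.0838, -0.996, 0.8739], [0.0, 0.0, 0.0, 1.0]]}
```

View pics/scene0.png

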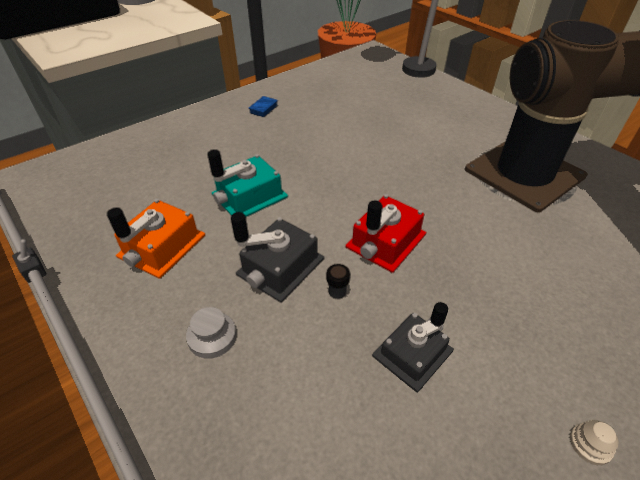

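View pics/top0.png

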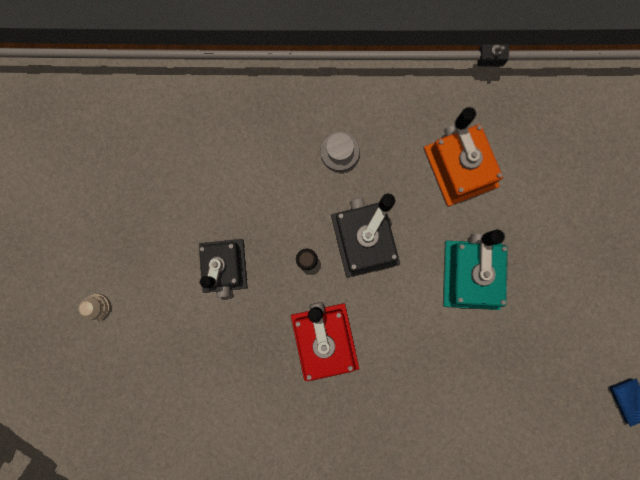

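Scene picture: the wanted dark large gearbox is at (280,255), with its knob at (239,228). In the top picture its hub is at (368,236) and its knob at (388,203).

Things it could be taken for:
- **Short dark crank:** scene (440,314), top (208,282).
- **Orange:** scene (118,222), top (466,118).
- **Turquoise:** scene (215,163), top (492,237).
- **Red:** scene (374,215), top (316,314).
- **Dark eyepiece:** scene (338,277), top (307,260).

I choose the larger dark box with the long arm.

```bash
cat > h.py <<'E'
import cv2,numpy as np
from station import *
P={n:camera_params(n) for n in("scene","top")}
def ray(n,uv):
    p=P[n];K=np.array(p["intrinsics"]);T=np.array(p["extrinsics"])
    q=cv2.undistortPoints(np.array([[uv]],float),K,np.array(p["dist_coeffs"]))[0,0]
    d=T[:3,:3]@[q[0],q[1],1];return T[:3,3],d/np.linalg.norm(d)
def plane(n,uv,z):
    o,d=ray(n,uv);return o+d*(z-o[2])/d[2]
def tri(a,b):
    o,d=ray("scene",a);o2,d2=ray("top",b)
    s=np.linalg.lstsq(np.c_[d,-d2],o2-o,rcond=None)[0];p,q=o+s[0]*d,o2+s[1]*d2
    return (p+q)/2,np.linalg.norm(p-q)
def blob(im,uv,thr=24,r=26):
    # black knob: largest dark blob close to the pixel
    u,v=map(int,uv);m=np.zeros(im.shape[:2],np.uint8)
    m[v-r:v+r,u-r:u+r]=(im[v-r:v+r,u-r:u+r].max(2)<thr)*255
    n,l,s,c=cv2.connectedComponentsWithStats(m)
    i=min(range(1,n),key=lambda i:np.hypot(*(c[i]-uv))-(s[i,4]>40)*100)
    x,y,w,h,a=s[i];return np.array([x+(w-1)/2,y+(h-1)/2]),c[i],s[i].tolist(),(l==i)
E
python3 - <<'E'
from h import *
S=cv2.imread("pics/scene0.png");T=cv2.imread("pics/top0.png")
K=dict(feed=((239,228),(388,203)),short=((440,314),(208,282)),orange=((118,222),(466,118)),turq=((215,163),(492,237)),red=((374,215),(316,314)))
for k,(a,b) in K.items():
    A=blob(S,a);B=blob(T,b)
    p,g=tri(A[1],B[1]);print(k,A[1].round(1),A[2],B[1].round(1),B[2],p.round(4),round(g,4))
# hub points
for k,a,b in(("feedhub",(280,240),(368,236)),("shorthub",(418,336),(216,265))):
    print(k,*tri(a,b))
c=[cv2.resize(S[190:310,210:350],None,fx=4,fy=4)[:480,:400*2],cv2.resize(T[180:300,310:420],None,fx=4,fy=4)]
c=[cv2.resize(S[195:295,220:320],(400,400),interpolation=2),cv2.resize(T[185:285,320:420],(400,400),interpolation=2)]
cv2.imwrite("pics/crop1.png",np.hstack(c))
E
```

```text
feed [239.3 226.7] [231, 212, 17, 30, 361] [386.5 202.3] [379, 194, 16, 17, 169] [ 0.6391 -0.1479  0.1129] 0.0005
short [438.9 313.6] [431, 303, 17, 23, 282] [208.6 282.5] [201, 277, 20, 12, 151] [0.4987 0.1588 0.0833] 0.0011
orange [118.6 222.3] [108, 208, 22, 29, 400] [464.9 118.1] [456, 108, 19, 21, 256] [ 0.7855 -0.2798  0.1129] 0.0003
turq [215.3 163. ] [208, 150, 15, 27, 277] [492.5 237.4] [482, 230, 22, 15, 239] [ 0.5819 -0.3238  0.1126] 0.0004
red [373.5 214.8] [367, 201, 14, 29, 339] [315.4 314.3] [309, 308, 14, 14, 138] [ 0.4494 -0.0311  0.1124] 0.0001
feedhub [ 0.58441822 -0.11894195  0.06961753] 0.004125717931423392
shorthub [0.53084676 0.1549522  0.05163548] 8.291584778887269e-05
```

View pics/crop1.png

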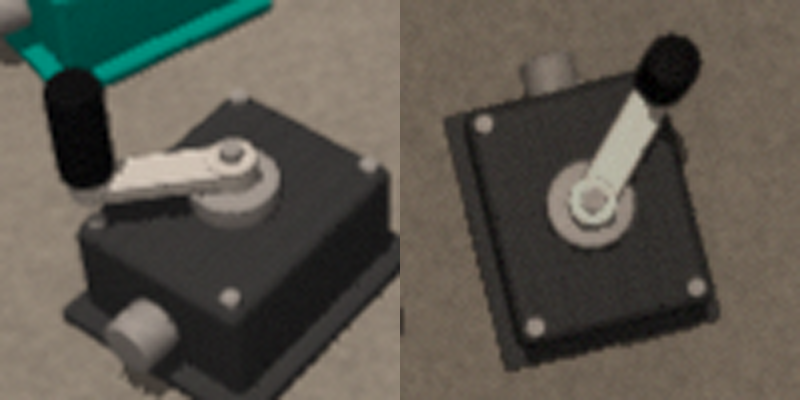

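The crop confirms the choice: dark box, long arm, no paint. In full-picture pixels the hub bolt is at scene (278,233) and top (368.3,235), with the knob at scene (239,227) and top (386.5,202).

```bash
python3 - <<'E'
from h import *
from scipy.spatial.transform import Rotation as R
h,g=tri((278,233),(368.3,235));print("bolt",h.round(4),round(g,4))
k=np.array([.6391,-.1479,.1129])
print("radius",np.linalg.norm((k-h)[:2]), "topview plane knob z.136..",plane("top",(386.5,202.3),.111).round(4))
for z in(.09,.095): print(z,plane("scene",(278,233),z).round(4),plane("top",(368.3,235),z).round(4))
o=get_obs();M=R.from_rotvec(o["tool_rot"]).as_matrix();print(M.round(4))
tgt=np.array([k[0],k[1],.23]);print("shift cm",(M.T@(tgt-o["tool_pos"])*100).round(2), "yaw x",np.degrees(np.arctan2(M[1,0],M[0,0])))
E
```

```text
bolt [ 0.5854 -0.1191  0.087 ] 0.0015
radius 0.06089274212632359 topview plane knob z.136.. [ 0.6397 -0.1482  0.111 ]
0.09 [ 0.5865 -0.116   0.09  ] [ 0.5857 -0.1194  0.09  ]
0.095 [ 0.5891 -0.1117  0.095 ] [ 0.5852 -0.119   0.095 ]
[[-9.317e-01  3.633e-01 -1.100e-03]
 [ 3.633e-01  9.317e-01 -1.900e-03]
 [ 4.000e-04 -2.200e-03 -1.000e+00]]
shift cm [-64.93 -58.     0.11] yaw x 158.69632277601866
```

{"fn": "servo_tool", "kwargs": {"commands": [[[-65,-58,0,-21.3,8.5],[-65,-58,0,-21.3,8.5],[-65,-58,0,-21.3,8.5],[-65,-58,0,-21.3,8.5],[-65,-58,0,-21.3,8.5],[-65,-58,0,-21.3,8.5],[-65,-58,0,-21.3,8.5],[-65,-58,0,-21.3,8.5],[-65,-58,0,-21.3,8.5],[-65,-58,0,-21.3,8.5]]], "force": 40}}

```text
time: 0.93
tool_pos: [0.4339, 0.2557, 0.2309]
tool_rot: [0.0, -3.14, 0.003]
wrist_force: [0.2, 1.4, 0.3]
grip_width: 0.0848
```

{"fn": "servo_tool", "kwargs": {"commands": [[[-20.5,-40.4,0,0,8.5],[-20.5,-40.4,0,0,8.5],[-20.5,-40.4,0,0,8.5],[-20.5,-40.4,0,0,8.5],[-20.5,-40.4,0,0,8.5],[-20.5,-40.4,0,0,8.5],[-20.5,-40.4,0,0,8.5],[-20.5,-40.4,0,0,8.5],[-20.5,-40.4,0,0,8.5],[-20.5,-40.4,0,0,8.5]]]}}

```text
time: 1.77
tool_pos: [0.622, -0.1162, 0.2307]
tool_rot: [-0.0, -3.139, 0.002]
wrist_force: [1.5, -0.0, -0.2]
grip_width: 0.0849
```

{"fn": "servo_tool", "kwargs": {"commands": [[[0,0,0,0,8.5],[0,0,0,0,8.5]]]}}

```text
time: 1.93
tool_pos: [0.622, -0.1184, 0.2293]
tool_rot: [-0.006, -3.137, 0.001]
wrist_force: [-0.4, 0.0, 0.4]
grip_width: 0.0855
```

```bash
python3 - <<'E'
from h import *
from scipy.spatial.transform import Rotation as R
o=get_obs();M=R.from_rotvec(o["tool_rot"]).as_matrix();print(o["time"],o["tool_pos"].round(4),M.round(3),o["joint_pos"].round(3))
print((M.T@(np.array([.639,-.148,.100])-o["tool_pos"])*100).round(2))
E
```

```text
1.9333 [ 0.622  -0.1184  0.2293] [[-1.     0.004 -0.004]
 [ 0.004  1.    -0.001]
 [ 0.004 -0.001 -1.   ]] [-0.347  0.199  1.684 -0.002  1.262 -1.914]
[-1.77 -2.95 12.93]
```

{"fn": "servo_tool", "kwargs": {"commands": [[[-1.8,-2.95,0,0,8.5],[-1.8,-2.95,2,0,8.5],[-1.8,-2.95,5,0,8.5],[-1.8,-2.95,7.5,0,8.5],[-1.8,-2.95,9.5,0,8.5],[-1.8,-2.95,11,0,8.5],[-1.8,-2.95,12,0,8.5],[-1.8,-2.95,12.5,0,8.5],[-1.8,-2.95,12.7,0,8.5],[-1.8,-2.95,12.7,0,8.5]]]}}

```text
time: 2.77
tool_pos: [0.6394, -0.1475, 0.1027]
tool_rot: [-0.005, -3.138, 0.001]
wrist_force: [0.4, -0.3, 0.4]
grip_width: 0.0848
```

```bash
python3 - <<'E'
from h import *
o=get_obs();print(o["time"],o["tool_pos"].round(4),o["tool_rot"].round(3),o["wrist_force"].round(2))
S=read_camera("scene");T=read_camera("top");cv2.imwrite("pics/s1.png",S);cv2.imwrite("pics/t1.png",T)
c=[cv2.resize(S[150:300,180:330],(400,400),interpolation=2),cv2.resize(T[140:290,310:460],(400,400),interpolation=2)]
cv2.imwrite("pics/crop2.png",np.hstack(c))
E
```

```text
2.7667 [ 0.6394 -0.1475  0.1027] [-5.000e-03 -3.138e+00  1.000e-03] [ 0.35 -0.33  0.41]
```

View pics/crop2.png

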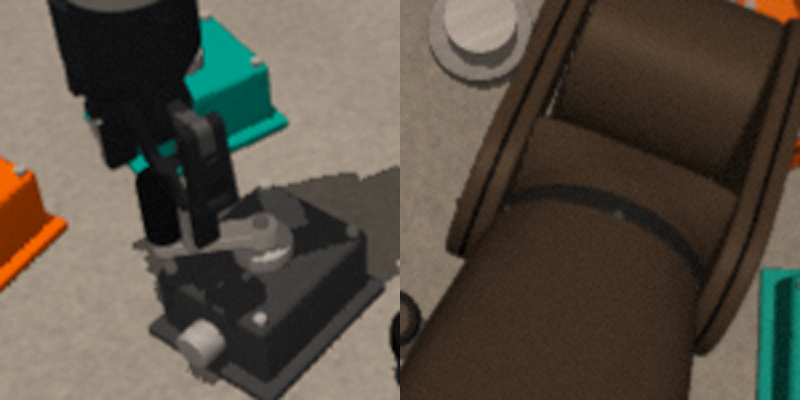

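The crop shows the knob at scene (239,228), with the near (+y) finger to its right and the other finger behind and to its left. I close on it now.

{"fn": "servo_tool", "kwargs": {"commands": [[[0,0,0,0,4],[0,0,0,0,2],[0,0,0,0,1.5],[0,0,0,0,1.5],[0,0,0,0,1.5],[0,0,0,0,1.5],[0,0,0,0,1.5],[0,0,0,0,1.5]]], "force": 40}}

```text
time: 3.53
tool_pos: [0.6402, -0.1482, 0.1041]
tool_rot: [-0.005, -3.14, 0.003]
wrist_force: [-0.4, -0.2, 2.2]
grip_width: 0.0229
```

```bash
python3 - <<'E'
from h import *
o=get_obs();print(o["time"],o["tool_pos"].round(4),o["tool_rot"].round(3),o["wrist_force"].round(2),o["ft_torque"].round(3),o["grip_width"])
c=np.array([.5855,-.119]);d=o["tool_pos"][:2]-c;print(np.hypot(*d),np.degrees(np.arctan2(d[1],d[0])))
E
```

```text
3.5333 [ 0.6402 -0.1482  0.1041] [-5.00e-03 -3.14e+00  3.00e-03] [-0.42 -0.21  2.16] [-0.024  0.058  0.029] 0.02292294589947091
0.06204581282732453 -28.073537555639543
```

```bash
cat >> h.py <<'E'
from scipy.spatial.transform import Rotation as R
def arc(c,start,n=9,step=10,r=.060,z=.104):
    o=get_obs();M=R.from_rotvec(o["tool_rot"]).as_matrix()
    p=o["tool_pos"];d=p[:2]-c
    print(round(o["time"],2),p.round(4),"r",round(np.hypot(*d),4),"phi",round(np.degrees(np.arctan2(d[1],d[0])),1),"F",o["wrist_force"].round(1),"w",round(o["grip_width"],4))
    for i in range(1,n+1):
        a=np.radians(start-step*i)
        print((M.T@(np.r_[c+r*np.array([np.cos(a),np.sin(a)]),z]-p)*100).round(1).tolist(),end=" ")
    print()
E
python3 -c "
from h import *
arc(np.array([.586,-.119]),-28.4,r=.061)"
```

```text
3.53 [ 0.6402 -0.1482  0.1041] r 0.0616 phi -28.3 F [-0.4 -0.2  2.2] w 0.0229
[0.6, -0.9, 0.0] [1.4, -1.6, 0.0] [2.2, -2.3, 0.0] [3.2, -2.8, 0.0] [4.2, -3.1, 0.0] [5.2, -3.2, 0.0] [6.3, -3.1, 0.0] [7.3, -2.9, 0.0] [8.3, -2.5, 0.0]
```

{"fn": "servo_tool", "kwargs": {"commands": [[[0.6,-0.9,0,0,1.5],[1.4,-1.6,0,0,1.5],[2.2,-2.3,0,0,1.5],[3.2,-2.8,0,0,1.5],[4.2,-3.1,0,0,1.5],[5.2,-3.2,0,0,1.5],[6.3,-3.1,0,0,1.5],[7.3,-2.9,0,0,1.5],[8.3,-2.5,0,0,1.5],[8.3,-2.5,0,0,1.5]]]}}

```text
time: 4.37
tool_pos: [0.5552, -0.171, 0.1041]
tool_rot: [-0.007, -3.139, -0.002]
wrist_force: [1.3, 5.4, -0.9]
grip_width: 0.0229
```

```bash
python3 -c "
from h import *
arc(np.array([.586,-.119]),-118.4,r=.0605)
S=read_camera('scene');cv2.imwrite('pics/s2.png',S);cv2.imwrite('pics/crop3.png',cv2.resize(S[150:300,200:350],(500,500),interpolation=2))
"
```

```text
4.37 [ 0.5552 -0.171   0.1041] r 0.0604 phi -120.7 F [ 1.3  5.4 -0.9] w 0.0229
[0.7, 0.5, 0.0] [1.4, 1.2, 0.0] [2.1, 2.0, 0.0] [2.6, 3.0, 0.0] [2.9, 4.0, 0.0] [3.0, 5.0, 0.0] [2.9, 6.1, 0.0] [2.7, 7.1, 0.0] [2.3, 8.1, 0.0]
```

View pics/crop3.png

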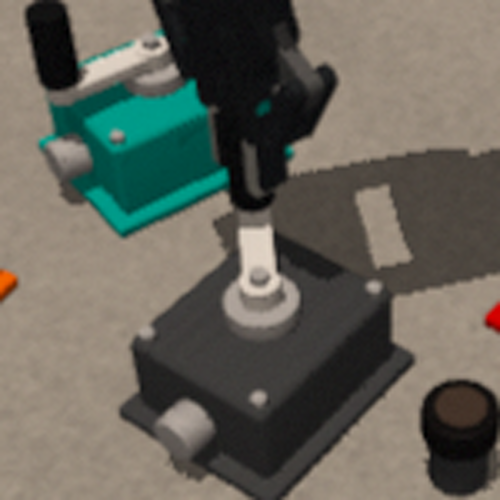

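The crank has turned with the gripper: the arm now runs from the hub at crop (260,275) away from the camera to the held knob at (255,190). The forces are small, so I keep going.

{"fn": "servo_tool", "kwargs": {"commands": [[[0.7,0.5,0,0,1.5],[1.4,1.2,0,0,1.5],[2.1,2.0,0,0,1.5],[2.6,3.0,0,0,1.5],[2.9,4.0,0,0,1.5],[3.0,5.0,0,0,1.5],[2.9,6.1,0,0,1.5],[2.7,7.1,0,0,1.5],[2.3,8.1,0,0,1.5],[2.3,8.1,0,0,1.5]]]}}

```text
time: 5.25
tool_pos: [0.5345, -0.0909, 0.1042]
tool_rot: [0.004, 3.137, -0.005]
wrist_force: [10.2, -3.3, -6.9]
grip_width: 0.0229
```

```bash
python3 -c "
from h import *
arc(np.array([.586,-.119]),-208.4,r=.0605)
"
```

```text
5.25 [ 0.5345 -0.0909  0.1042] r 0.0587 phi 151.4 F [10.2 -3.3 -6.9] w 0.0229
[-0.4, 0.9, 0.0] [-1.1, 1.7, 0.0] [-2.0, 2.3, 0.0] [-2.9, 2.8, 0.0] [-3.9, 3.1, 0.0] [-5.0, 3.2, 0.0] [-6.0, 3.2, 0.0] [-7.1, 2.9, 0.0] [-8.0, 2.5, 0.0]
```

```bash
python3 -c "
from h import *
arc(np.array([.587,-.1195]),-208.4)
"
```

```text
5.25 [ 0.5345 -0.0909  0.1042] r 0.0598 phi 151.4 F [10.2 -3.3 -6.9] w 0.0229
[-0.6, 0.9, 0.0] [-1.3, 1.6, 0.0] [-2.1, 2.3, 0.0] [-3.0, 2.7, 0.0] [-4.0, 3.0, 0.0] [-5.1, 3.1, 0.0] [-6.1, 3.1, 0.0] [-7.1, 2.8, 0.0] [-8.1, 2.4, 0.0]
```

{"fn": "servo_tool", "kwargs": {"commands": [[[-0.6,0.9,0,0,1.5],[-1.3,1.6,0,0,1.5],[-2.1,2.3,0,0,1.5],[-3.0,2.7,0,0,1.5],[-4.0,3.0,0,0,1.5],[-5.1,3.1,0,0,1.5],[-6.1,3.1,0,0,1.5],[-7.1,2.8,0,0,1.5],[-8.1,2.4,0,0,1.5],[-8.1,2.4,0,0,1.5]]]}}

```text
time: 6.08
tool_pos: [0.6165, -0.0675, 0.1041]
tool_rot: [0.004, 3.138, -0.005]
wrist_force: [0.7, -3.7, 0.5]
grip_width: 0.0229
```

```bash
python3 -c "
from h import *
arc(np.array([.587,-.1195]),-298.4)
"
```

```text
6.08 [ 0.6165 -0.0675  0.1041] r 0.0598 phi 60.4 F [ 0.7 -3.7  0.5] w 0.0229
[-0.8, -0.5, 0.0] [-1.5, -1.2, 0.0] [-2.2, -2.1, 0.0] [-2.6, -3.0, 0.0] [-2.9, -4.0, 0.0] [-3.1, -5.0, 0.0] [-3.0, -6.1, 0.0] [-2.8, -7.1, 0.0] [-2.3, -8.0, 0.1]
```

{"fn": "servo_tool", "kwargs": {"commands": [[[-0.8,-0.5,0,0,1.5],[-1.5,-1.2,0,0,1.5],[-2.2,-2.1,0,0,1.5],[-2.6,-3.0,0,0,1.5],[-2.9,-4.0,0,0,1.5],[-3.1,-5.0,0,0,1.5],[-3.0,-6.1,0,0,1.5],[-2.8,-7.1,0,0,1.5],[-2.3,-8.0,0,0,1.5],[-2.3,-8.0,0,0,1.5]]]}}

```text
time: 6.92
tool_pos: [0.639, -0.1503, 0.1043]
tool_rot: [0.007, 3.136, -0.009]
wrist_force: [1.0, -3.6, -2.8]
grip_width: 0.0227
```

```bash
python3 -c "
from h import *
arc(np.array([.587,-.1195]),-28.4)
"
```

```text
6.92 [ 0.639  -0.1503  0.1043] r 0.0604 phi -30.6 F [ 1.  -3.6 -2.8] w 0.0227
[0.5, -0.7, 0.0] [1.2, -1.4, 0.0] [2.0, -2.0, 0.0] [3.0, -2.5, 0.0] [4.0, -2.8, 0.0] [5.0, -2.9, 0.0] [6.1, -2.9, 0.0] [7.1, -2.6, 0.0] [8.0, -2.2, -0.0]
```

One full turn is done. Now the second.

{"fn": "servo_tool", "kwargs": {"commands": [[[0.5,-0.7,0,0,1.5],[1.2,-1.4,0,0,1.5],[2.0,-2.0,0,0,1.5],[3.0,-2.5,0,0,1.5],[4.0,-2.8,0,0,1.5],[5.0,-2.9,0,0,1.5],[6.1,-2.9,0,0,1.5],[7.1,-2.6,0,0,1.5],[8.0,-2.2,0,0,1.5],[8.0,-2.2,0,0,1.5]]]}}

```text
time: 7.75
tool_pos: [0.5565, -0.1714, 0.1042]
tool_rot: [0.006, 3.139, -0.009]
wrist_force: [-2.8, -0.3, -0.9]
grip_width: 0.023
```

```bash
python3 -c "
from h import *
arc(np.array([.587,-.1195]),-118.4)
"
```

```text
7.75 [ 0.5565 -0.1714  0.1042] r 0.0602 phi -120.5 F [-2.8 -0.3 -0.9] w 0.023
[0.7, 0.5, 0.0] [1.4, 1.2, 0.0] [2.1, 2.0, 0.0] [2.5, 3.0, -0.0] [2.8, 4.0, -0.0] [3.0, 5.0, -0.0] [2.9, 6.1, -0.0] [2.7, 7.1, -0.0] [2.3, 8.0, -0.0]
```

{"fn": "servo_tool", "kwargs": {"commands": [[[0.7,0.5,0,0,1.5],[1.4,1.2,0,0,1.5],[2.1,2.0,0,0,1.5],[2.5,3.0,0,0,1.5],[2.8,4.0,0,0,1.5],[3.0,5.0,0,0,1.5],[2.9,6.1,0,0,1.5],[2.7,7.1,0,0,1.5],[2.3,8.0,0,0,1.5],[2.3,8.0,0,0,1.5]]]}}

```text
time: 8.58
tool_pos: [0.5353, -0.0896, 0.1041]
tool_rot: [0.004, 3.137, -0.009]
wrist_force: [4.5, -0.3, -2.2]
grip_width: 0.0227
```

```bash
python3 -c "
from h import *
arc(np.array([.587,-.1195]),-208.4)
"
```

```text
8.58 [ 0.5353 -0.0896  0.1041] r 0.0597 phi 150.0 F [ 4.5 -0.3 -2.2] w 0.0227
[-0.5, 0.7, 0.0] [-1.2, 1.5, 0.0] [-2.0, 2.1, 0.0] [-3.0, 2.6, 0.0] [-4.0, 2.9, 0.0] [-5.0, 3.0, 0.0] [-6.0, 3.0, 0.0] [-7.1, 2.7, 0.0] [-8.0, 2.3, 0.0]
```

{"fn": "servo_tool", "kwargs": {"commands": [[[-0.5,0.7,0,0,1.5],[-1.2,1.5,0,0,1.5],[-2.0,2.1,0,0,1.5],[-3.0,2.6,0,0,1.5],[-4.0,2.9,0,0,1.5],[-5.0,3.0,0,0,1.5],[-6.0,3.0,0,0,1.5],[-7.1,2.7,0,0,1.5],[-8.0,2.3,0,0,1.5],[-8.0,2.3,0,0,1.5]]]}}

```text
time: 9.42
tool_pos: [0.6158, -0.0671, 0.1041]
tool_rot: [0.003, 3.139, -0.011]
wrist_force: [-0.6, -4.8, 0.1]
grip_width: 0.0228
```

```bash
python3 -c "
from h import *
arc(np.array([.587,-.1195]),-298.4)
"
```

```text
9.42 [ 0.6158 -0.0671  0.1041] r 0.0598 phi 61.2 F [-0.6 -4.8  0.1] w 0.0228
[-0.8, -0.5, 0.0] [-1.6, -1.3, 0.0] [-2.2, -2.1, 0.0] [-2.7, -3.0, 0.0] [-3.0, -4.0, 0.0] [-3.1, -5.1, 0.1] [-3.1, -6.1, 0.1] [-2.8, -7.1, 0.1] [-2.4, -8.1, 0.1]
```

{"fn": "servo_tool", "kwargs": {"commands": [[[-0.8,-0.5,0,0,1.5],[-1.6,-1.3,0,0,1.5],[-2.2,-2.1,0,0,1.5],[-2.7,-3.0,0,0,1.5],[-3.0,-4.0,0,0,1.5],[-3.1,-5.1,0,0,1.5],[-3.1,-6.1,0,0,1.5],[-2.8,-7.1,0,0,1.5],[-2.4,-8.0,0,0,1.5],[-2.4,-8.0,0,0,1.5]]]}}

```text
time: 10.25
tool_pos: [0.6392, -0.1498, 0.1043]
tool_rot: [0.005, 3.138, -0.014]
wrist_force: [0.8, -3.0, -4.4]
grip_width: 0.0229
```

{"fn": "servo_tool", "kwargs": {"commands": [[[0,0,0,0,1.5],[0,0,0,0,1.5],[0,0,0,0,1.5]]]}}

```text
time: 10.5
tool_pos: [0.6389, -0.1504, 0.1043]
tool_rot: [0.005, 3.138, -0.017]
wrist_force: [-0.2, -2.2, -2.8]
grip_width: 0.0232
```

Within 3 mm of the start. I release by opening in place, then go straight up.

{"fn": "servo_tool", "kwargs": {"commands": [[[0,0,0,0,4],[0,0,0,0,6],[0,0,0,0,8.5],[0,0,0,0,8.5],[0,0,0,0,8.5],[0,0,0,0,8.5],[0,0,-1,0,8.5],[0,0,-3,0,8.5],[0,0,-6,0,8.5],[0,0,-10,0,8.5]]]}}

```text
time: 11.33
tool_pos: [0.6367, -0.1487, 0.2024]
tool_rot: [-0.005, -3.138, 0.013]
wrist_force: [1.5, 0.5, -0.1]
grip_width: 0.0854
```

{"fn": "servo_tool", "kwargs": {"commands": [[[3,4,-4,0,8.5],[6,8,-8,0,8.5],[8,12,-10,0,8.5],[10,16,-10,0,8.5],[10,20,-10,0,8.5],[10,24,-10,0,8.5],[10,28,-10,0,8.5],[10,32,-10,0,8.5],[10,32,-10,0,8.5],[10,32,-10,0,8.5]]]}}

```text
time: 12.17
tool_pos: [0.5368, 0.1785, 0.3015]
tool_rot: [0.006, -3.14, 0.008]
wrist_force: [-0.2, -0.2, -0.5]
grip_width: 0.0849
```

```bash
python3 - <<'E'
from h import *
o=get_obs();print(o["time"],o["tool_pos"].round(3),o["wrist_force"].round(1),o["grip_width"])
S=read_camera("scene");T=read_camera("top");cv2.imwrite("pics/s3.png",S);cv2.imwrite("pics/t3.png",T)
for k,a,b in(("feed",(239,228),(388,203)),("short",(440,314),(208,282))):
  try:
    A=blob(S,a);B=blob(T,b);print(k,A[1].round(1),B[1].round(1),tri(A[1],B[1])[0].round(4))
  except Exception as e: print(k,e)
cv2.imwrite("pics/end.png",np.hstack([cv2.resize(S,(400,300)),cv2.resize(T,(400,300))]))
E
```

```text
12.1667 [0.537 0.178 0.301] [-0.2 -0.2 -0.5] 0.08493676948830774
feed [239.3 225.9] [387.4 203. ] [ 0.638  -0.1494  0.1129]
short [438.9 313.4] [210.3 282.4] [0.4981 0.1571 0.0815]
```

View pics/end.png

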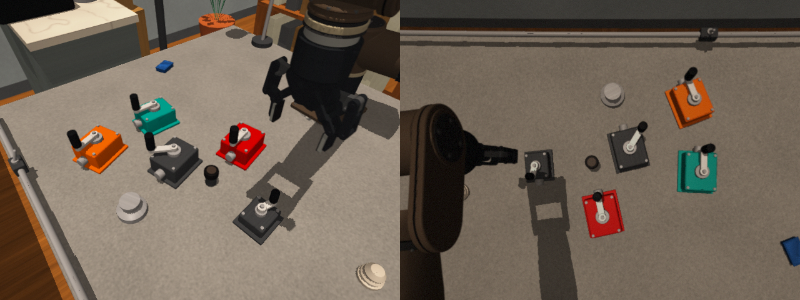

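In the final picture the feed knob is back at scene (239,226) and top (387,203). The short crank still sits at scene (439,313), and the gripper is clear of everything.

```bash
python3 -c "
from station import *
print(abs(get_obs()['joint_velocities']).max()); print(job_done())"
```

```text
0.05018139109130201
the job is handed in; nothing more can be done
None
```

I turned the long-armed crank on the larger dark gearbox two full turns clockwise, as eight 90° arcs with the gripper holding the knob. I then released it, lifted clear and handed the job in at about 12.3 s of the 64 s allowed.

- **Feed knob:** the last two-camera measurement puts it at (0.638, -0.149), about 2 mm from its measured start of (0.639, -0.148).
- **Count:** the gripper stayed on the knob throughout (opening 23 mm), and I counted the turns from the tool's position after each arc. The crank joint itself cannot be read.
- **Forces:** the wrist force was about 13 N at its highest among the readings taken after each move. That came from a 1 mm error in my first axis estimate, which I corrected after the second arc.
- **Short-armed crank:** its knob measures within about 3 mm of where it started, which is measurement scatter; I never touched it.
- **At hand-in:** the last reading before it showed the gripper open at z = 0.30 m, touching nothing, with wrist force near zero. The arm still showed a small joint speed of 0.05 rad/s. No verdict was reported.

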